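# Hold a screen-printing squeegee at its set angle on the sprung stud

## Task

Lift the squeegee with the angle gauge out of its slotted wooden rest and stand the middle of its blade upright on the head of the sprung stud, pressing the stud part of the way down. Then rock the squeegee sideways on the stud, over its blade edge, until the gauge's swinging pointer settles on the mark tab, and finish holding it like that: still gripped, the pointer at rest on the mark, the stud pushed in but not bottomed. Leave the jar, tape and scraper alone.

Things in the scene. Friction and masses are not known exactly. Their poses are not given: they have to be found in the camera images.
- squeegee_grip (a point): Grip point, in the squeegee's brown wooden handle 150 mm long (own x, from 85 behind this point to 65 ahead), 36 thick (own y), 55 high (own z): grip across its thickness, from above. It is 65 above the blade's lower edge; handle top 25 above, underside 30 below. Own x runs along the blade to the gauge, a dial of radius 62 standing across the end, 66 to 80 ahead, centre 27 higher, white face to +x.
- squeegee_edge (a point): Point on the squeegee blade's lower edge, 65 mm straight below the grip point (own z). Same axes as the squeegee. In the rest it is 35 below the rest's top.
- pointer (a joint): Swing of the gauge's pointer (rad) about the squeegee's own x; 0 along the squeegee's own +z. A black needle 46 mm long from the dial centre with a round dark counterweight below: gravity keeps it pointing straight up, so rocking the squeegee by +a about its own x makes it read -a. It swings for about a second before it settles.
- mark (a joint): Angle of the mark tab on the dial's rim (rad), same zero and sense as the pointer; set between 0.22 and 0.42, always towards the squeegee's own -y side, so the handle's top must lean towards its own +y. Stiff: leave it as set.
- pointer_tip (a point): Tip of the pointer's needle, 46 mm from the dial centre; its z runs along the needle from pivot to tip.
- mark_tip (a point): Inner end of the mark tab, a dark metal tab 10 mm wide that reaches from 50 to 72 from the dial centre and folds back over the rim; its z runs outward from the dial centre. The pointer is on the mark when needle and tab lie in one line.
- rest_top (a point): Centre of the top of the wooden rest, a joist offcut 120 mm long (own x), 53 wide, 45 high, fixed to the bench, with a slot 13 wide along its length. At the start the blade hangs in the slot, along the rest's x, dial end to +x, and the handle sits on the top: lift straight up by 40 or more to clear it.
- stud_top (a point): Middle of the top of the stud's head, a round ball-shaped dark steel head 44 mm across with a slight lump to one side, 76 above the bench when free. It stands on a blue block 85 by 85, 48 high, fixed to the bench.
- stud (a joint): How far the sprung stud is pressed straight down (m), 0 free to 0.014 bottomed. About 2.5 N starts it moving, then 0.4 N for each millimetre; half way down is about 5 N.
- squeegee: The whole squeegee, 0.5 to 0.85 kg; origin at squeegee_edge; own z from blade up to handle. Under the handle is a hard grey blade, 150 mm long, 9 thick, 35 high, with a rounded lower edge; it does not flex. A grip of 30 to 60 N holds it well; a much harder one may make it chatter on the stud.
- rest: The wooden rest; origin under its centre on the bench.
- studblock: The stud's blue block; origin under its centre on the bench.
- jar: Bystander: closed blue ink jar, 72 mm across, 105 high; origin under its centre.
- tape: Bystander: roll of tape lying flat, 100 mm across, 25 high; origin under its centre.
- scraper: Bystander: ink spatula lying flat on the bench.
Things that resemble listed ones, but are neither listed nor needed, are in the scene too. Of the things like the squeegee, leave any that is pink; of the rest the smaller one is meant.

How it is judged:
By the outcome, as a careful person would: the job done as asked, in the order asked, and still so for the second after the job is handed in, while the arm keeps its last pose, push and grip.
It also fails if it takes over 54 s, if anything falls off the work surface, if the arm or the gripper's body presses on something with over 40 N, if the wrist force passes 120 N, or if a joint passes its speed limit or range.

## Robot

A 7-joint arm with a two-finger parallel gripper is mounted at the origin on the work surface. World frame = base frame: x ahead of the robot, y to its left, z up, the work surface at z = 0. Lengths are in m, angles in rad, forces in N, time in s.
With the tool pointing down it reaches from about 0.4 to 0.9 m from the base axis. Payload 5.5 kg.
Tool frame: the origin (TCP) lies between the finger pads; the fingertips stand ahead of it and the grasp point (between the pads) lies 2 mm behind it (bot.tip_reach is the z of the fingertips in the tool frame, in m); z points along the fingers, y is the direction in which the jaws open and shut (so a half turn about z gives the same grasp; the last joint's range is limited). The gripper opens to 92 mm and grips with 3 to 60 N. Pads are 19 mm wide; open, the fingers measure 130 mm over their backs; the gripper's body (75 mm by 190 mm) begins 47 mm behind the grasp point.
Start: joints at [1.497, 0.501, -0.427, 1.55, 0.221, 1.138, -0.21], TCP at [0.215, -0.613, 0.244] pointing down, gripper open.
Joint ranges: [-2.88, 2.88], [-0.31, 2.03], [-1.54, 1.56], [0.2, 2.42], [-1.41, 4.55], [0.19, 2.02], [-2.57, 2.57]. Speed limits (rad/s): [2.57, 2.57, 3.14, 3.14, 3.14, 3.14, 3.14].

## Interface

Orientations are given as a unit quaternion [x, y, z, w].
In Python, from cell import bot gives the robot as it stands.
- The arm moves only by the tool send_rows, never from a script. Its argument "commands" is text: rows parted by semicolons, each of 6 numbers parted by spaces: the shift along the tool's x, y, z in m, then the turn, a rotation vector about the tool's x, y, z in rad. A call has 1 to 20 rows; each row is the pose to reach, as a shift and turn from the pose commanded when the call began, along the tool's axes at that moment; what a row does not reach only later rows make up. A row lasts 1/10 s, in which the tool goes at most 50 mm and 8.59 degrees, less where a joint would pass 70% of its speed; a pose out of reach is approached as far as the arm can. A call with a gripper value outside its range is refused whole. "gripper" is the finger opening in m, from 0 to 0.0918, set as the call begins (left out, the last holds). The fingers move at their own pace and stop on an object; the grip force is fixed at half the most. Time passes only in rows, so rows that repeat a pose let the fingers close. It gives the time, the measured TCP pose, the force and the opening at its end, in the units of the state.
- bot.sense(): the state, without advancing time (a new reading comes with each control period).
- bot.read_camera(name): name is "scene" or "side" or "wrist"; returns (picture, depth): 480x640x3 uint8, blue, green, red; 480x640 float32, m along the optical axis (not along the pixel's ray), 0 where there is no reading.
- bot.camera_info(name): a dict with "fx", "fy", "cx", "cy" (pixels), "k1" (the pictures are not rectified: a ray, as slopes to the right and down, at radius r is drawn at 1 + k1 r^2 times it, then the intrinsics apply), "xyz" and "rotation" of the camera in the world. Camera axes: x right, y down, z forward; pixel columns grow to the right and rows downward; lengths in m; the calibration is good to about 2 mm. A picture is of the moment at which its call begins: read the wrist's pose just before it. camera_info takes no time and is no camera call; for the wrist camera it gives the pose at the moment of the call.
- bot.finish_job(): hands the job in, once; it reports no verdict.
Trained networks look in the newest picture that a camera, given by its name, has taken for a name from the list of things; names that differ only in an ending like _2 or _b are one class to them, and where a whole thing is asked for, a point or a joint stands for the part that bears it (a point fixed in the world has none). Each returns a list of dicts, best first, with "confidence" (0 to 1); they miss things now and then, are a little off and sometimes report something else, mostly with a low value. They report only what shows in the picture. A call takes as long as a camera call. They do not tell look-alikes from the thing itself.
- bot.spot_in(camera, target): "bbox" ([left, top, right, bottom] in pixels, round what is visible of it).
- bot.regions_of(camera, target): "region" (480x640 bool, what is visible of it) and "bbox" ([left, top, right, bottom] in pixels, round what is visible of it).
- bot.spot_point(camera, target): "location" ([column, row] in pixels: a listed point, or the origin of a listed thing).
The state is a dict: "t": time; "qpos": joint angles; "joint_vel": joint speeds; "effort": joint torques, N m; "tool_pos": TCP position; "orientation": TCP orientation; "force": force on the tool from outside, world axes, zero at the start; "wrist_torque": the same for the moment, N m; "width": finger opening in m.
Only numpy, scipy, OpenCV 4.12 (cv2) and the standard library are available. Lean on these libraries where they do the work, as an engineer would, in place of code of your own. Each camera call takes 0.05 s, during which the arm holds its last target. There are 200 camera calls.

## Working session

There is one attempt and no reset: what is moved stays moved. The work goes in short steps, Python scripts to look and compute and a tool call to move; the robot and the scene stay as the last step left them, time stands still between calls to the robot, and variables do not carry over. Pictures are saved under pics/ and viewed, on a budget of 10 in all, crops included, one or two more only if the job needs it, and the job is handed in when it is done.

Besides the shell and the picture viewer there is one more tool, called after "Emit:" by a JSON object that holds its "api" and its "payload". send_rows: Moves the arm, as the interface text tells. Its arguments: {"type":"object","properties":{"commands":{"type":"string"},"gripper":{"type":"number"}},"required":["commands"]}

```bash
ls; mkdir -p pics; cat > h.py <<'E'
import numpy as np, cv2
from scipy.spatial.transform import Rotation as R
from cell import bot
def rot(ci):
    r=np.array(ci["rotation"],float)
    return r if r.shape==(3,3) else R.from_quat(r).as_matrix()
def ray(ci,px):
    p=np.atleast_2d(np.array(px,float)).reshape(-1,2)
    d=(p-[ci["cx"],ci["cy"]])/[ci["fx"],ci["fy"]]
    u=d.copy()
    for _ in range(20): u=d/(1+ci["k1"]*(u**2).sum(1,keepdims=True))
    return np.c_[u,np.ones(len(u))]
def world(ci,px,z):
    return (ray(ci,px)*np.atleast_1d(z)[:,None])@rot(ci).T+np.array(ci["xyz"])
def onplane(ci,px,zw):
    d=ray(ci,px)@rot(ci).T; o=np.array(ci["xyz"])
    return o+d*((zw-o[2])/d[:,2])[:,None]
def proj(ci,P):
    c=(np.atleast_2d(P)-np.array(ci["xyz"]))@rot(ci); u=c[:,:2]/c[:,2:]
    return u*(1+ci["k1"]*(u**2).sum(1,keepdims=True))*[ci["fx"],ci["fy"]]+[ci["cx"],ci["cy"]]
E
python3 - <<'E'
from h import *
for c in ("scene","side","wrist"):
    im,d=bot.read_camera(c); cv2.imwrite(f"pics/{c}0.png",im); np.savez(f"{c}0.npz",im=im,d=d)
    print(c,bot.camera_info(c))
    for t in ("squeegee","rest","studblock","mark","pointer"):
        print(t,[(np.round(x["bbox"]).tolist(),round(x["confidence"],2)) for x in bot.spot_in(c,t)])
    for t in ("stud_top","squeegee_grip","mark_tip","pointer_tip"):
        print(t,[(np.round(x["location"]).tolist(),round(x["confidence"],2)) for x in bot.spot_point(c,t)])
print(bot.sense(),bot.tip_reach)
E
```

```text
pics
scene {'fx': 494.1460073537313, 'fy': 494.1460073537313, 'cx': 319.0709512912627, 'cy': 239.80072038593337, 'k1': 0.01729049194509848, 'xyz': array([ 1.33707433, -0.28551097,  1.45419773]), 'rotation': array([ 0.75398802,  0.59984547, -0.17109276, -0.20594842])}
squeegee [([258.0, 164.0, 334.0, 216.0], 0.9), ([116.0, 214.0, 183.0, 287.0], 0.83), ([294.0, 238.0, 333.0, 289.0], 0.7)]
rest [([311.0, 279.0, 318.0, 285.0], 0.26)]
studblock [([388.0, 220.0, 422.0, 252.0], 0.64)]
mark [([261.0, 172.0, 266.0, 176.0], 0.58), ([140.0, 245.0, 153.0, 256.0], 0.43)]
pointer [([293.0, 258.0, 299.0, 273.0], 0.67), ([150.0, 258.0, 167.0, 277.0], 0.51)]
stud_top [([405.0, 222.0], 0.46)]
squeegee_grip [([304.0, 265.0], 0.89), ([297.0, 197.0], 0.75), ([141.0, 248.0], 0.65), ([305.0, 272.0], 0.46)]
mark_tip [([150.0, 257.0], 0.49), ([257.0, 175.0], 0.47), ([307.0, 277.0], 0.36)]
pointer_tip [([151.0, 260.0], 0.43), ([312.0, 274.0], 0.38)]
side {'fx': 578.2545648434334, 'fy': 578.2545648434334, 'cx': 323.34552371585227, 'cy': 242.078057714717, 'k1': -0.023312436350409135, 'xyz': array([ 0.22776326, 
[... 1186 characters left out ...]
y([ 1.49721049,  0.50088428, -0.4269775 ,  1.55039032,  0.22081616,
        1.13830606, -0.2102945 ]), 'joint_vel': array([ 9.26895321e-04, -6.77744384e-04,  6.93587486e-04, -9.09187810e-04,
        3.94819963e-04, -1.39026342e-03, -3.25812667e-05]), 'effort': array([-6.11430301e-05, -5.66440845e+01, -5.81051946e+00, -2.79492366e+01,
       -6.66576508e-02,  2.07573903e-02,  7.47398030e-05]), 'tool_pos': array([ 0.21481358, -0.61348366,  0.24374058]), 'orientation': array([9.85853737e-01, 1.67607903e-01, 6.26670860e-06, 1.67499325e-05]), 'force': array([ 0.62013491, -0.46202421,  0.12621885]), 'wrist_torque': array([-0.03871268,  0.02486011,  0.02975833]), 'width': 0.09197374213348883} 0.017
```

```bash
python3 - <<'E'
from h import *
a=cv2.imread("pics/scene0.png");b=cv2.imread("pics/side0.png")
A=cv2.resize(a[130:330,90:450],(800,444),interpolation=cv2.INTER_CUBIC)
cv2.imwrite("pics/a.png",A)
B=cv2.resize(b[140:470,200:420],(400,600),interpolation=cv2.INTER_CUBIC)
cv2.imwrite("pics/b.png",B)
E
```

```text
(no output)
```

View pics/a.png

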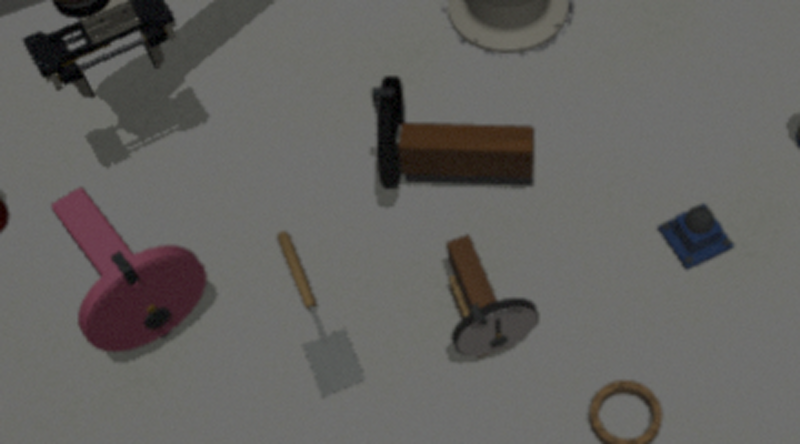

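View pics/b.png

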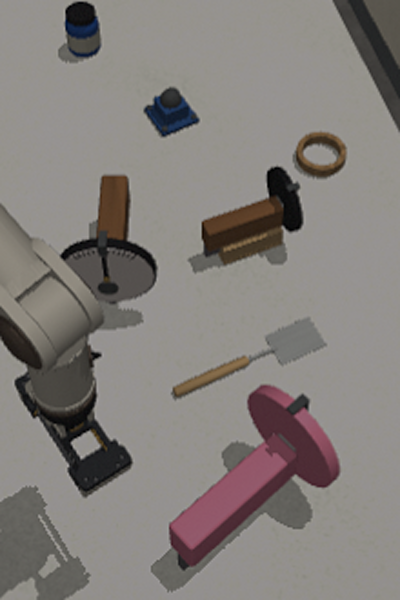

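The candidates are pink (scene 150,250), a large brown one (scene 297,190) and a smaller brown one on a wooden rest (scene 305,265 / side 337,260). The third fits: it is not pink and is the smaller of the other two. Next I'll measure it and the stud.

```bash
python3 - <<'E'
from h import *
def cloud(c,box):
    f=np.load(f"{c}0.npz");ci=bot.camera_info(c);l,t,r,b=box
    v,u=np.mgrid[t:b,l:r];v=v.ravel();u=u.ravel();d=f["d"][v,u];k=d>0
    return world(ci,np.c_[u,v][k],d[k]),f["im"][v,u][k].astype(int)
for c,box in (("scene",(285,230,340,295)),("side",(300,225,375,290)),("scene",(255,160,340,220))):
    P,C=cloud(c,box); B,G,Rr=C.T
    m=(P[:,2]>.085)&(Rr-B>20)&(Rr<2.6*B+40)
    Q=P[(P[:,2]>.04)];print(c,"z max",np.percentile(Q[:,2],[50,90,99]))
    Q=P[m];
    if len(Q)<20: continue
    zt=np.percentile(Q[:,2],95); Q=Q[Q[:,2]>zt-.012]
    rc=cv2.minAreaRect((Q[:,:2]*1000).astype(np.float32)); print("handle",len(Q),zt,rc)
    S=P[(P[:,2]>.03)&(abs(Rr-B)<12)]; print("grey pts",len(S),S.mean(0),S[:,2].max(),cv2.minAreaRect((S[:,:2]*1000).astype(np.float32)))
for c,box in (("scene",(380,210,430,260)),("side",(275,180,315,220))):
    P,C=cloud(c,box)
    H=P[P[:,2]>.056]; print(c,"stud",len(H),H.mean(0),H[:,2].max(),H.min(0),H.max(0))
    # sphere fit, radius 22
    from scipy.optimize import least_squares
    s=least_squares(lambda x:np.linalg.norm(H-x,axis=1)-.022,H.mean(0)-[0,0,.01],loss="soft_l1",f_scale=.002); print(s.x)
    Bk=P[(P[:,2]>.02)&(P[:,2]<.056)];print(cv2.minAreaRect((Bk[:,:2]*1000).astype(np.float32)),np.percentile(Bk[:,2],[10,50,90]))
E
```

```text
scene z max [0.10223549 0.15739126 0.17031802]
handle 325 0.10597519020571478 ((595.9924926757812, -179.91485595703125), (168.43582153320312, 34.374393463134766), 6.109726905822754)
grey pts 740 [ 0.66632897 -0.16886429  0.11680514] 0.17436424419812102 ((598.3360595703125, -183.93780517578125), (168.67808532714844, 121.21744537353516), 13.62873363494873)
side z max [0.09525091 0.14487297 0.16669826]
handle 385 0.10454094446364541 ((582.6026000976562, -181.97265625), (148.1564483642578, 41.264404296875), 7.685635566711426)
grey pts 435 [ 0.66103348 -0.18124143  0.12198028] 0.170672405545494 ((607.24658203125, -200.84954833984375), (170.2591552734375, 120.81812286376953), 28.148855209350586)
scene z max [0.12139144 0.19151347 0.22387864]
handle 690 0.1280641736253515 ((352.6516418457031, -144.63775634765625), (200.9040069580078, 51.5481071472168), 74.13412475585938)
grey pts 605 [ 0.34762902 -0.23890333  0.15970794] 0.22816340696535087 ((373.505126953125, -171.918701171875), (231.96994018554688, 166.76930236816406), 56.936981201171875)
scene stud 121 [0.54205355 0.17245699 0.06922714] 0.07923986140084427 [0.51808763 0.15262589 0.05608703] [0.55972991 0.20231299 0.07923986]
[0.5354695  0.176571   0.05582562]
((541.941162109375, 172.56011962890625), (76.84927368164062, 71.78721618652344), 20.37101936340332) [0.02263556 0.0444017  0.05201214]
side stud 87 [0.53464614 0.16676867 0.06721416] 0.08036235811865522 [0.51324133 0.13782274 0.05610925] [0.55576519 0.19199672 0.08036236]
[0.53560331 0.17188408 0.05233943]
((530.6242065429688, 167.3856201171875), (72.8804931640625, 81.02015686035156), 25.012226104736328) [0.02356851 0.04143661 0.05138371]
```

```bash
cat >> h.py <<'E'
def Rtool(yaw,tilt=0):  # tool x along yaw, z down, then rotation tilt about own x (squeegee axes x)
    return R.from_euler('z',yaw)*R.from_rotvec([tilt,0,0])*R.from_rotvec([np.pi,0,0])
def delta(pos,rt):
    s=bot.sense(); r0=R.from_quat(s["orientation"])
    print("shift",np.round(r0.inv().apply(np.array(pos)-s["tool_pos"]),4),"turn",np.round((r0.inv()*rt).as_rotvec(),4),"t",s["t"])
E
python3 - <<'E'
from h import *
s=bot.sense();ci=bot.camera_info("wrist");r0=R.from_quat(s["orientation"])
print(r0.inv().apply(ci["xyz"]-s["tool_pos"]),r0.inv().as_matrix()@rot(ci))
delta([.57,-.183,.30],Rtool(np.radians(7)))
E
```

```text
[ 0.06945369 -0.00178767 -0.14214615] [[ 2.69601666e-04 -9.65065913e-01 -2.62007080e-01]
 [ 9.99999290e-01  5.64253431e-04 -1.04936202e-03]
 [ 1.16054191e-03 -2.62006611e-01  9.65065381e-01]]
shift [ 0.4775 -0.2889 -0.0563] turn [ 0.     -0.      0.2146] t 1.5
```

Emit:
{"api": "send_rows", "payload": {"commands": "0 0 -0.05 0 0 0; 0 0 -0.1 0 0 0; 0.478 -0.289 -0.1 0 0 0.215; 0.478 -0.289 -0.1 0 0 0.215; 0.478 -0.289 -0.1 0 0 0.215; 0.478 -0.289 -0.1 0 0 0.215; 0.478 -0.289 -0.1 0 0 0.215; 0.478 -0.289 -0.1 0 0 0.215; 0.478 -0.289 -0.1 0 0 0.215; 0.478 -0.289 -0.1 0 0 0.215; 0.478 -0.289 -0.1 0 0 0.215; 0.478 -0.289 -0.1 0 0 0.215; 0.478 -0.289 -0.1 0 0 0.215; 0.478 -0.289 -0.1 0 0 0.215; 0.478 -0.289 -0.056 0 0 0.215; 0.478 -0.289 -0.056 0 0 0.215; 0.478 -0.289 -0.056 0 0 0.215; 0.478 -0.289 -0.056 0 0 0.215", "gripper": 0.0918}}

```text
t: 3.3
tool_pos: [0.5709, -0.1837, 0.3014]
orientation: [0.998, 0.06, 0.001, 0.0]
force: [1.0, -0.3, -0.0]
width: 0.092
```

```bash
python3 - <<'E'
from h import *
ci=bot.camera_info("wrist");im,d=bot.read_camera("wrist");cv2.imwrite("pics/w1.png",im);np.savez("w1.npz",im=im,d=d,xyz=ci["xyz"],q=ci["rotation"])
s=bot.sense();print(s["t"],s["tool_pos"],s["orientation"])
for t in ("mark_tip","squeegee_grip","pointer_tip"): 
    L=bot.spot_point("wrist",t); print(t,[(np.round(x["location"],1),round(x["confidence"],2)) for x in L])
for x in bot.regions_of("wrist","mark"): print(x["bbox"],x["confidence"],x["region"].sum())
E
```

```text
3.35 [ 0.57109998 -0.18365906  0.30163775] [9.98186132e-01 6.01887856e-02 1.19710683e-03 5.67759875e-04]
mark_tip [(array([343.3,  65.7]), 0.8)]
squeegee_grip [(array([315.6, 184. ]), 0.68)]
pointer_tip [(array([313.4,  64.1]), 0.57)]
[335.7, 59.2, 361.1, 95.0] 0.83 722
[228.5, 61.8, 398.5, 282.8] 0.59 13601
```

View pics/w1.png

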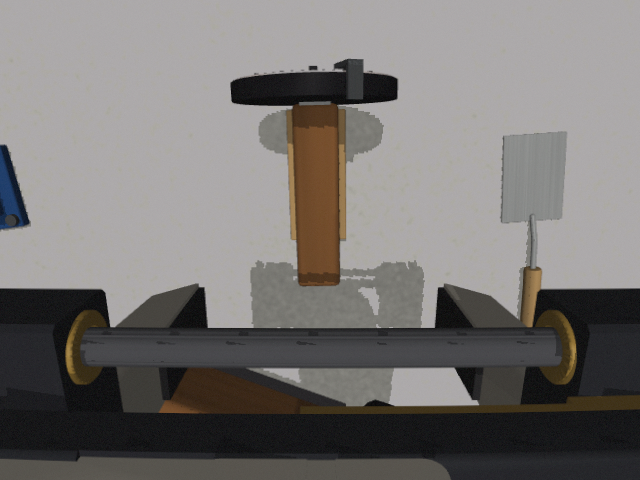

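Wrist view: the smaller brown squeegee lies on its slotted rest. The handle spans columns 292–340 and rows 103–285, the dial is at the top (rows 70–103), and the mark tab sits at (355,78) on the own −y side. It is neither pink nor the large one, so the target is confirmed.

```bash
python3 - <<'E'
from h import *
f=np.load("w1.npz");ci=dict(bot.camera_info("wrist"));ci["xyz"]=f["xyz"];ci["rotation"]=f["q"]
im,d=f["im"].astype(int),f["d"]
B,G,Rr=im[...,0],im[...,1],im[...,2]
m=np.zeros(d.shape,bool);m[100:290,285:345]=1
m&=(Rr-B>35)&(G<110)
v,u=np.nonzero(m&(d>0));P=world(ci,np.c_[u,v],d[v,u]);print("z",np.percentile(P[:,2],[5,50,95]))
k=P[:,2]>.09;Q=onplane(ci,np.c_[u,v][k],.100)[:,:2]
rc=cv2.minAreaRect((Q*1000).astype(np.float32));print(rc,k.sum())
# robust axis: mid-line per slice
c=Q.mean(0);w,V=np.linalg.eigh(np.cov((Q-c).T));ax=V[:,1]*np.sign(V[0,1])
for _ in range(3):
    n=np.array([-ax[1],ax[0]]);s=(Q-c)@ax;t=(Q-c)@n
    b=np.linspace(np.percentile(s,4),np.percentile(s,94),20);i=np.digitize(s,b)
    mid=[( (b[j-1]+b[j])/2,(np.percentile(t[i==j],2)+np.percentile(t[i==j],98))/2) for j in range(1,20)]
    p=np.polyfit(*np.array(mid).T,1);c=c+n*p[1];ax=ax+n*p[0];ax/=np.linalg.norm(ax)
n=np.array([-ax[1],ax[0]]);s=(Q-c)@ax;t=(Q-c)@n
print("yaw",np.degrees(np.arctan2(ax[1],ax[0])),"ends",s.min(),s.max(),"width",t.min(),t.max())
g=c+ax*((s.min()+s.max())/2+.010);print("grip",g)
np.savez("sq.npz",g=g,ax=ax)
# rest (tan) at z=.045
# mark tab
M=np.zeros(d.shape,bool);M[55:100,330:366]=1;v,u=np.nonzero(M&(d>0));P=world(ci,np.c_[u,v],d[v,u])
k=P[:,2]>.155;P=P[k];q=np.c_[(P[:,:2]-g)@ax,(P[:,:2]-g)@n,P[:,2]]
print(len(P),np.round(np.percentile(q,[2,25,50,75,98],axis=0),4))
M=np.zeros(d.shape,bool);M[55:110,225:400]=1;v,u=np.nonzero(M&(d>0));P=world(ci,np.c_[u,v],d[v,u]);k=P[:,2]>.105
q=np.c_[(P[k,:2]-g)@ax,(P[k,:2]-g)@n,P[k,2]];print("dial",np.round(np.percentile(q,[.5,5,50,95,99.5],axis=0),4))
im8=f["im"][45:120,215:410];cv2.imwrite("pics/w1c.png",cv2.resize(im8,None,fx=4,fy=4,interpolation=cv2.INTER_CUBIC))
E
```

```text
z [0.04697852 0.10090579 0.10227721]
((582.74755859375, -177.02854919433594), (147.9780731201172, 35.79631423950195), 8.151982307434082) 7847
yaw 8.22468775653466 ends -0.07772714699640744 0.07024583636995764 width -0.017906691322043103 0.017963662447594363
grip [ 0.59263647 -0.17564484]
1203 [[ 0.0635 -0.0328  0.1557]
 [ 0.069  -0.0266  0.1629]
 [ 0.074  -0.0222  0.1689]
 [ 0.079  -0.0174  0.1706]
 [ 0.085  -0.0112  0.1726]]
dial [[ 0.0636 -0.0589  0.1066]
 [ 0.0656 -0.0497  0.1207]
 [ 0.072  -0.0037  0.1592]
 [ 0.0814  0.0481  0.1708]
 [ 0.085   0.0582  0.1726]]
```

View pics/w1c.png

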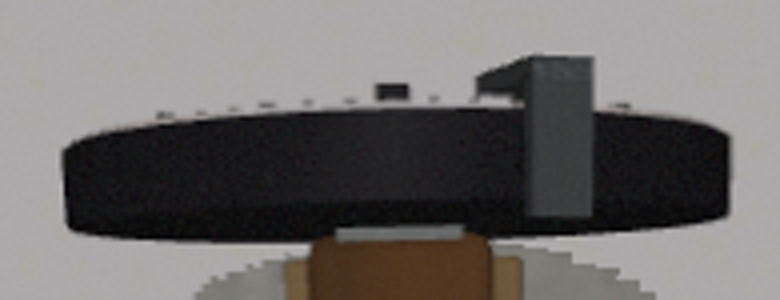

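Crop: the tab's outer face spans columns 525–593, i.e. picture columns 346.3–363.3 in rows 59–98. It sits on the −y (right) side of the needle tip at about column 313. I'll solve for its angle.

```bash
python3 - <<'E'
from h import *
f=np.load("w1.npz");ci=dict(bot.camera_info("wrist"));ci["xyz"]=f["xyz"];ci["rotation"]=f["q"]
q=np.load("sq.npz");g,ax=q["g"],q["ax"];n=np.array([-ax[1],ax[0]])
def W(x,y,z): return np.r_[g+ax*x+n*y,.075+z]
for a in (.22,.26,.3,.34,.38,.42):
    y,z=-np.sin(a),np.cos(a)
    out=[]
    for x in (.0635,.084):
        for r in (.072,.062):
            for t in (5,-5): # + = left (own +y side)
                out.append(proj(ci,W(x,r*y+t*1e-3*np.cos(a),.027+r*z+t*1e-3*np.sin(a)))[0])
    print(a,[o.round(1).tolist() for o in out])
print("pointer tip",proj(ci,W(.085,0,.027+.046)))
# depth-based plane fit on outer face
d=f["d"];v,u=np.mgrid[64:96,349:361];v=v.ravel();u=u.ravel();P=world(ci,np.c_[u,v],d[v,u])
Q=np.c_[(P[:,:2]-g)@ax,(P[:,:2]-g)@n,P[:,2]-.102];A=np.c_[Q[:,:2],np.ones(len(Q))];p=np.linalg.lstsq(A,Q[:,2],rcond=None)[0]
print("slope angle",np.arctan(p[1]),"pitch",p[0],"mean",Q.mean(0),"angle",np.arctan2(-Q.mean(0)[1],Q.mean(0)[2]),np.hypot(*Q.mean(0)[1:]))
delta([*g,.30],Rtool(np.arctan2(ax[1],ax[0])))
delta([*g,.077],Rtool(np.arctan2(ax[1],ax[0])))
E
```

```text
0.22 [[330.2, 97.3], [346.3, 97.2], [326.4, 98.4], [341.9, 98.3], [329.6, 61.1], [346.0, 61.3], [325.7, 63.6], [341.5, 63.7]]
0.26 [[335.0, 97.2], [350.7, 97.2], [330.3, 98.4], [345.6, 98.3], [334.4, 61.1], [350.5, 61.4], [329.7, 63.6], [345.3, 63.8]]
0.3 [[339.6, 97.2], [355.1, 97.2], [334.2, 98.3], [349.2, 98.3], [339.1, 61.2], [354.9, 61.5], [333.7, 63.6], [349.0, 63.9]]
0.34 [[344.2, 97.2], [359.3, 97.2], [338.1, 98.3], [352.7, 98.3], [343.8, 61.2], [359.2, 61.7], [337.6, 63.6], [352.5, 64.1]]
0.38 [[348.7, 97.2], [363.4, 97.3], [341.8, 98.3], [356.2, 98.4], [348.4, 61.3], [363.4, 61.9], [341.4, 63.7], [356.0, 64.2]]
0.42 [[353.1, 97.2], [367.4, 97.3], [345.5, 98.3], [359.5, 98.4], [352.9, 61.5], [367.4, 62.2], [345.2, 63.8], [359.4, 64.4]]
pointer tip [[312.0471803  65.6996824]]
slope angle 1.2246624523496041 pitch -0.4918093578527485 mean [ 0.07354899 -0.02561179  0.06924475] angle 0.35426855118408035 0.07382953019038065
shift [ 0.0226 -0.0048  0.0009] turn [ 0.001  -0.0016 -0.0224] t 3.55
shift [ 0.0222 -0.0051  0.2239] turn [ 0.001  -0.0016 -0.0224] t 3.55
```

Emit:
{"api": "send_rows", "payload": {"commands": "0.022 -0.005 0.04 0.001 -0.0016 -0.0224; 0.022 -0.005 0.08 0.001 -0.0016 -0.0224; 0.022 -0.005 0.12 0.001 -0.0016 -0.0224; 0.022 -0.005 0.16 0.001 -0.0016 -0.0224; 0.022 -0.005 0.19 0.001 -0.0016 -0.0224; 0.022 -0.005 0.21 0.001 -0.0016 -0.0224; 0.022 -0.005 0.22 0.001 -0.0016 -0.0224; 0.022 -0.005 0.227 0.001 -0.0016 -0.0224; 0.022 -0.005 0.227 0.001 -0.0016 -0.0224; 0.022 -0.005 0.227 0.001 -0.0016 -0.0224"}}

```text
t: 4.55
tool_pos: [0.5926, -0.1753, 0.0739]
orientation: [0.997, 0.072, 0.0, -0.0]
force: [0.0, -0.4, -0.7]
width: 0.0919
```

```bash
python3 - <<'E'
from h import *
q=np.load("sq.npz");g,ax=q["g"],q["ax"];s=bot.sense();print(s["tool_pos"],s["force"],s["wrist_torque"],s["width"])
delta([*g,.074],Rtool(np.arctan2(ax[1],ax[0])))
E
```

```text
[ 0.59262275 -0.17531014  0.07393835] [ 0.04453242 -0.37373542 -0.72137729] [ 0.05627889 -0.00022304  0.01416588] 0.09192426959870545
shift [-0.      0.0003 -0.0001] turn [-0.0002 -0.0002  0.0006] t 4.55
```

Emit:
{"api": "send_rows", "payload": {"commands": "0 0 0 0 0 0; 0 0 0 0 0 0; 0 0 0 0 0 0; 0 0 0 0 0 0; 0 0 0 0 0 0; 0 0 0 0 0 0; 0 0 0 0 0 0; 0 0 0 0 0 0; 0 0 0 0 0 0; 0 0 0 0 0 0", "gripper": 0.02}}

```text
t: 5.55
tool_pos: [0.5918, -0.1763, 0.0727]
orientation: [0.997, 0.072, -0.001, 0.0]
force: [2.0, -4.9, -2.1]
width: 0.0356
```

Emit:
{"api": "send_rows", "payload": {"commands": "0 0 -0.005 0 0 0; 0 0 -0.015 0 0 0; 0 0 -0.03 0 0 0; 0 0 -0.05 0 0 0; 0 0 -0.075 0 0 0; 0 0 -0.1 0 0 0; 0 0 -0.12 0 0 0; 0 0 -0.13 0 0 0; 0 0 -0.13 0 0 0; 0 0 -0.13 0 0 0"}}

```text
t: 6.55
tool_pos: [0.5908, -0.1746, 0.2013]
orientation: [0.997, 0.072, -0.002, -0.001]
force: [0.1, 0.3, -7.7]
width: 0.036
```

```bash
python3 - <<'E'
from h import *
s=bot.sense();print(s["t"],s["tool_pos"],s["force"],s["wrist_torque"],s["width"])
for c in ("wrist","side"):
    im,d=bot.read_camera(c);ci=bot.camera_info(c);np.savez(c+"2.npz",im=im,d=d,xyz=ci["xyz"],q=ci["rotation"])
    if c=="wrist": w=im[0:300,170:470]
    else: sd=im
s2=cv2.resize(sd[190:310,260:420],(800,600),interpolation=cv2.INTER_CUBIC)
cv2.imwrite("pics/c2.png",np.hstack([cv2.resize(w,(400,400)),cv2.resize(sd[180:310,270:400],(400,400),interpolation=cv2.INTER_CUBIC)]))
E
```

```text
6.55 [ 0.59075694 -0.1746063   0.20125614] [ 0.05041391  0.33165112 -7.73320532] [ 0.05955897 -0.00917021  0.00920082] 0.03595360974093634
```

View pics/c2.png

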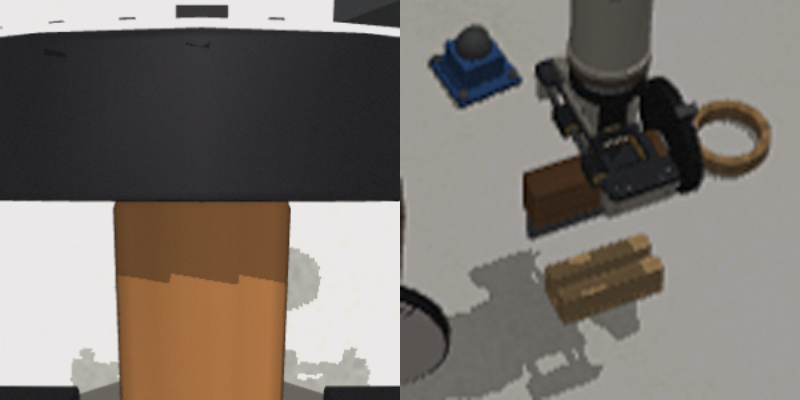

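Squeegee lifted clean: the rest is empty in the side half at (600,270), the blade hangs level, and the stud is at (475,50). Now I'll refine the stud position from silhouettes in both fixed cameras.

```bash
python3 - <<'E'
from h import *
from scipy.optimize import least_squares
out=[]
for c,box in (("scene",(380,205,430,262)),("side",(272,176,320,222))):
    f=np.load("side2.npz" if c=="side" else "scene0.npz");ci=bot.camera_info(c);im=f["im"].astype(int);l,t,r,b=box
    for x in bot.regions_of(c,"stud_top")[:2]: print(c,"reg",np.round(x["bbox"]),x["confidence"])
    C=im[t:b,l:r];sat=C.max(2)-C.min(2);dark=(C.max(2)<105)&(sat<22)
    blue=(C[...,0]-C[...,2]>25)
    n,lab,st,ce=cv2.connectedComponentsWithStats(dark.astype(np.uint8));k=1+np.argmax(st[1:,4]);m=lab==k
    print(c,"dark",st[k],ce[k]+[l,t]," bluebox",st is not None and (np.argwhere(blue).min(0)[::-1]+[l,t],np.argwhere(blue).max(0)[::-1]+[l,t]))
    # model: render sphere, compare with upper half
    v,u=np.nonzero(m);cnt=max(cv2.findContours(m.astype(np.uint8),cv2.RETR_EXTERNAL,cv2.CHAIN_APPROX_NONE)[0],key=len)[:,0]+[l,t]
    (cx,cy),rad=cv2.minEnclosingCircle(cnt.astype(np.float32));print("circ",cx,cy,rad)
    D=np.linalg.norm(onplane(ci,[[cx,cy]],.054)[0]-ci["xyz"]);print("expected r",ci["fx"]*.022/D, "pos",onplane(ci,[[cx,cy]],.054))
    # blue footprint
    vb,ub=np.nonzero(blue);z=f["d"][vb+t,ub+l];P=world(ci,np.c_[ub+l,vb+t],z)
    h=P[:,2];print("blue z pct",np.round(np.percentile(h,[5,25,50,75,95]),3))
    top=P[(h>.04)&(h<.056)];print("upper rect",cv2.minAreaRect((top[:,:2]*1000).astype(np.float32)))
    allb=P;print("full rect",cv2.minAreaRect((allb[:,:2]*1000).astype(np.float32)))
    out.append(cv2.resize(im[t-5:b+5,l-5:r+5].astype(np.uint8),(400,400),interpolation=cv2.INTER_CUBIC))
cv2.imwrite("pics/st.png",np.hstack(out))
E
```

```text
scene reg [400. 222. 411. 238.] 0.59
scene reg [290. 237. 334. 294.] 0.51
scene dark [  5  16  36  32 435] [402.34482759 234.92873563]  bluebox (array([389, 227]), array([416, 249]))
circ 402.5 236.0 18.200374603271484
expected r 6.541733514436918 pos [[0.56028023 0.15912085 0.054     ]]
blue z pct [0.008 0.012 0.016 0.046 0.052]
upper rect ((538.8038940429688, 172.20982360839844), (49.837223052978516, 50.790252685546875), 15.11467170715332)
full rect ((543.6429443359375, 172.49472045898438), (72.85100555419922, 79.02413940429688), 13.884726524353027)
side dark [ 16  12  12  12 105] [293.54285714 193.43809524]  bluebox (array([280, 193]), array([308, 213]))
circ 293.5 193.5 5.700977325439453
expected r 5.92248729259665 pos [[0.53623137 0.17810222 0.054     ]]
blue z pct [0.004 0.011 0.019 0.04  0.05 ]
upper rect ((531.7135009765625, 170.9655303955078), (53.734580993652344, 64.44351196289062), 22.911041259765625)
full rect ((528.20556640625, 188.57305908203125), (83.13204956054688, 122.19249725341797), 17.962491989135742)
```

View pics/st.png

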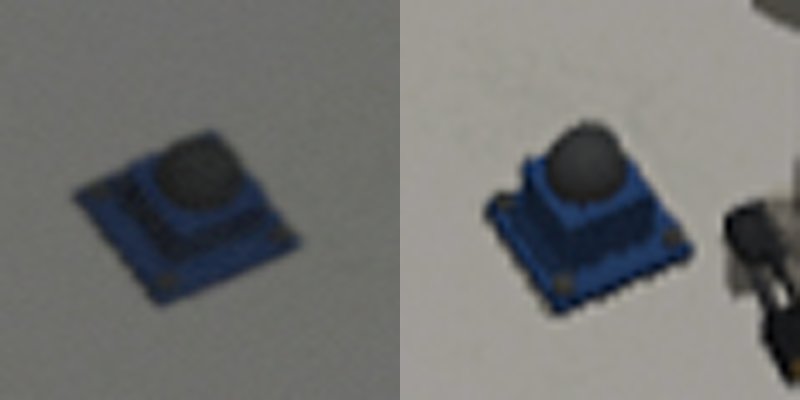

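```bash
python3 - <<'E'
from h import *
a=bot.camera_info("scene");b=bot.camera_info("side")
print(onplane(a,[[404.3,228.4]],.054),onplane(b,[[293.6,193.5]],.054))
# base plate corners (crop pts) at plate top ~.016
s=np.array([[375,200]])+np.array([[75,192],[163,303],[303,238]])*[.15,.1675]-.4
print(onplane(a,s,.01)); s=np.array([[267,171]])+np.array([[85,207],[158,312],[293,248]])*[.145,.14]-.4
print(onplane(b,s,.01))
# held squeegee handle in tool frame (wrist2)
f=np.load("wrist2.npz");ci=dict(bot.camera_info("wrist"));ci["xyz"]=f["xyz"];ci["rotation"]=f["q"]
st=bot.sense();r0=R.from_quat(st["orientation"])
v,u=np.mgrid[160:290,265:380];v=v.ravel();u=u.ravel();d=f["d"][v,u];C=f["im"][v,u].astype(int);k=(d>0)&(C[:,2]-C[:,0]>35)
P=r0.inv().apply(world(ci,np.c_[u,v][k],d[k])-st["tool_pos"]);P=P[P[:,2]<-.01]
p=np.polyfit(P[:,0],P[:,2],1);print("top z at tcp x=0, slope",p[1],p[0],"y range",np.percentile(P[:,1],[1,99]),"x max",P[:,0].max(),len(P))
for lo in (.02,.03,.04,.05):
    Q=P[(P[:,0]>lo)&(P[:,0]<lo+.01)];
    if len(Q): print(lo,np.percentile(Q[:,1],[1,99]),Q[:,2].mean())
for y in (-.01,0,.01):
    Q=P[abs(P[:,1]-y)<.004];print("cross",y,Q[:,2].mean())
E
```

```text
[[0.53317042 0.17409845 0.054     ]] [[0.53658807 0.17800552 0.054     ]]
[[0.50650026 0.12275942 0.01      ]
 [0.5872546  0.14451016 0.01      ]
 [0.56266901 0.22679768 0.01      ]]
[[0.48444441 0.20272506 0.01      ]
 [0.50554718 0.1206036  0.01      ]
 [0.58660325 0.14477982 0.01      ]]
top z at tcp x=0, slope -0.027912214995164237 -0.0036674907207904016 y range [-0.01698713  0.01382671] x max 0.06032040251418728 14892
0.02 [-0.01753932  0.01441196] -0.02799714901197907
0.03 [-0.0172058  0.014054 ] -0.028054809027984316
0.04 [-0.016874   0.0136678] -0.028073302805736593
0.05 [-0.01652032  0.01329736] -0.02810479696453692
cross -0.01 -0.02813247524733093
cross 0 -0.028112944350803932
cross 0.01 -0.028013032671666813
```

Two methods agree on the stud at about (0.535, 0.175), taking the base corners and the head silhouettes. The blade edge is about 62.5 mm below the TCP. Next I'll move above the stud.

```bash
python3 - <<'E'
from h import *
print(onplane(bot.camera_info("side"),[[241,165]],.03))
delta([.534,.175,.178],Rtool(np.radians(8.22)))
E
```

```text
[[0.37926806 0.40302491 0.03      ]]
shift [-0.0059 -0.3544  0.0241] turn [-0.0024  0.0039  0.0009] t 6.75
```

Emit:
{"api": "send_rows", "payload": {"commands": "0 -0.01 0 0 0 0; -0.001 -0.03 0 0 0 0; -0.001 -0.06 0 -0.002 0.004 0; -0.002 -0.095 0 -0.002 0.004 0; -0.003 -0.13 0 -0.002 0.004 0; -0.003 -0.165 0 -0.002 0.004 0; -0.004 -0.2 0 -0.002 0.004 0; -0.004 -0.235 0 -0.002 0.004 0; -0.005 -0.27 0 -0.002 0.004 0; -0.005 -0.3 0 -0.002 0.004 0; -0.006 -0.325 0.005 -0.002 0.004 0; -0.006 -0.342 0.012 -0.002 0.004 0; -0.006 -0.351 0.018 -0.002 0.004 0; -0.006 -0.354 0.023 -0.002 0.004 0; -0.006 -0.354 0.024 -0.002 0.004 0; -0.006 -0.354 0.024 -0.002 0.004 0; -0.006 -0.354 0.024 -0.002 0.004 0"}}

```text
t: 8.45
tool_pos: [0.5356, 0.1729, 0.1792]
orientation: [0.997, 0.071, 0.001, 0.001]
force: [0.1, 0.5, -8.3]
width: 0.0358
```

```bash
python3 - <<'E'
from h import *
ims=[]
for c,(l,t,r,b) in (("scene",(350,170,450,270)),("side",(255,140,345,230))):
    im,d=bot.read_camera(c);ims.append(cv2.resize(im[t:b,l:r],(400,400),interpolation=cv2.INTER_CUBIC))
cv2.imwrite("pics/c3.png",np.hstack(ims))
im,d=bot.read_camera("wrist");cv2.imwrite("pics/w3.png",im)
s=bot.sense();print(s["tool_pos"],s["force"],s["wrist_torque"])
delta([.534,.175,.178],Rtool(np.radians(8.22)))
E
```

```text
[0.53551813 0.17354428 0.1793754 ] [-0.22865272 -0.66393032 -8.74242815] [ 0.04890307  0.03664901 -0.01572253]
shift [-0.0013 -0.0017  0.0014] turn [ 0.0012 -0.003  -0.0006] t 8.6
```

View pics/c3.png

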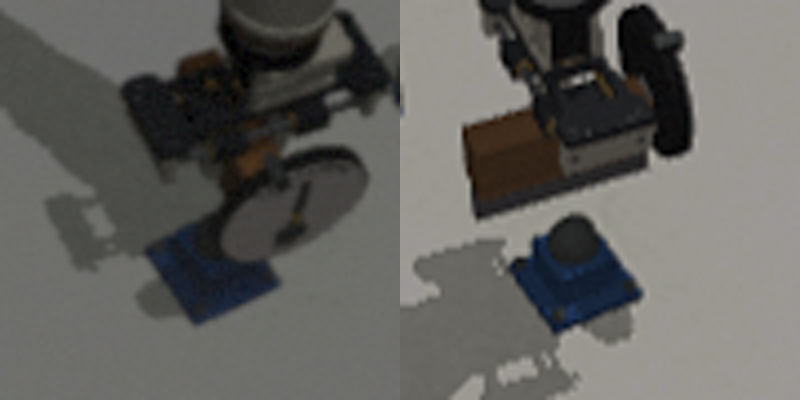

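View pics/w3.png

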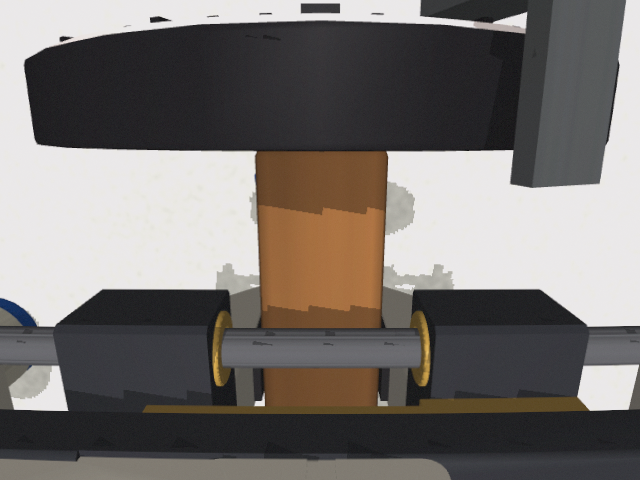

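Wrist view: needle tip at (320,7), with the tab's inner end near (420–525, 12). The tab's back lower corners are (512,182), (537,187) and (600,182). The side crop shows the blade's middle just above and behind the stud head at (575,240). I'll solve the mark angle from those corners.

```bash
python3 - <<'E'
from h import *
from scipy.optimize import least_squares
ci=dict(bot.camera_info("wrist"));s=bot.sense();r0=R.from_quat(s["orientation"])
def T(x,lat,h): # squeegee coordinates rel TCP axis; lat own +y = tool -y ; h above edge
    return s["tool_pos"]+r0.apply([x,-lat+T.dy,.0625-h])
T.dy=0
obs=np.array([[537,187],[600,182],[512,182]],float)
def pts(a,xb,dh,thick,dy):
    T.dy=dy
    o=[]
    for r,t in ((.072,5e-3),(.072,-5e-3),(thick,5e-3)):
        o.append(proj(ci,T(xb,-r*np.sin(a)+t*np.cos(a),.092+dh+r*np.cos(a)+t*np.sin(a)))[0])
    return np.array(o)
for dy in (-.0016,-.0008,0):
    q=least_squares(lambda p:np.r_[(pts(p[0],p[1],p[2],p[3],dy)-obs).ravel(),p[2]/.001,(p[3]-.065)/.004],[.36,.064,0,.065],x_scale=[.1,.01,.001,.01]);print(dy,q.x,q.fun.round(1))
    print("tip proj",proj(ci,T(.079,0,.092+.046)), proj(ci,T(.083,0,.092+.046)), "handle edges x=.04",[proj(ci,T(.04,y,.090))[0].round(1) for y in (.018,-.018)])
E
cp pics/w3.png /tmp/; python3 - <<'E'
import cv2,numpy as np
im=cv2.imread("pics/w3.png").astype(int);m=(im[200,:,2]-im[200,:,0]>30);print(np.nonzero(m)[0][[0,-1]])
E
```

```text
-0.0016 [ 3.87446164e-01  6.31879200e-02 -1.97840269e-04  6.85641761e-02] [ 0.  -0.7  0.1  0.4 -0.1  0.3 -0.2  0.9]
tip proj [[321.07515256  56.36021701]] [[321.08750432  26.75246796]] handle edges x=.04 [array([255.8, 235.5]), array([386.4, 235.6])]
-0.0008 [ 0.37782041  0.06314971 -0.00072145  0.0685315 ] [-0.1 -0.7  0.3  0.5 -0.1  0.3 -0.7  0.9]
tip proj [[326.59200486  56.36252995]] [[326.68176456  26.75472867]] handle edges x=.04 [array([258.7, 235.5]), array([389.3, 235.6])]
0 [ 0.36817038  0.06311238 -0.00123282  0.06849893] [-0.3 -0.7  0.5  0.6 -0.1  0.2 -1.2  0.9]
tip proj [[332.1087256   56.36781441]] [[332.27588236  26.76056437]] handle edges x=.04 [array([261.6, 235.5]), array([392.2, 235.6])]
[257 385]
```

Emit:
{"api": "send_rows", "payload": {"commands": "-0.001 -0.001 0.006 0.001 -0.003 0; -0.001 -0.001 0.014 0.001 -0.003 0; -0.001 -0.001 0.022 0.001 -0.003 0; -0.001 -0.001 0.029 0.001 -0.003 0; -0.001 -0.001 0.034 0.001 -0.003 0; -0.001 -0.001 0.038 0.001 -0.003 0; -0.001 -0.001 0.041 0.001 -0.003 0; -0.001 -0.001 0.043 0.001 -0.003 0; -0.001 -0.001 0.043 0.001 -0.003 0; -0.001 -0.001 0.043 0.001 -0.003 0"}}

```text
t: 9.6
tool_pos: [0.534, 0.1751, 0.1363]
orientation: [0.997, 0.072, -0.0, 0.0]
force: [-1.7, 0.4, -5.3]
width: 0.036
```

```bash
python3 - <<'E'
from h import *
s=bot.sense();print(s["tool_pos"],s["force"],s["wrist_torque"])
delta([.534,.175,.1315],Rtool(np.radians(8.22)))
E
```

```text
[0.53399313 0.17514496 0.13633853] [-1.7321956   0.39688431 -5.28356464] [-0.07680561  0.46129211 -0.00356064]
shift [-0.      0.0001  0.0048] turn [0.0001 0.0005 0.0008] t 9.6
```

Emit:
{"api": "send_rows", "payload": {"commands": "0 0 0.001 0 0 0; 0 0 0.002 0 0 0; 0 0 0.003 0 0 0; 0 0 0.004 0 0 0; 0 0 0.005 0 0 0; 0 0 0.006 0 0 0; 0 0 0.007 0 0 0; 0 0 0.007 0 0 0; 0 0 0.007 0 0 0; 0 0 0.007 0 0 0"}}

```text
t: 10.6
tool_pos: [0.534, 0.1752, 0.1291]
orientation: [0.997, 0.072, -0.0, -0.0]
force: [-3.4, -0.5, -3.3]
width: 0.0357
```

```bash
python3 - <<'E'
from h import *
s=bot.sense();print(s["tool_pos"],s["force"],s["wrist_torque"])
ims=[]
for c,(l,t,r,b) in (("scene",(350,170,450,270)),("side",(255,140,345,230))):
    im,d=bot.read_camera(c);ims.append(cv2.resize(im[t:b,l:r],(400,400),interpolation=cv2.INTER_CUBIC))
cv2.imwrite("pics/c4.png",np.hstack(ims))
delta([.534,.175,.1315],Rtool(np.radians(8.22)))
# rock rows about pivot: tool point [0.001,0,.058]
p=np.array([.001,0,.058])
for a in (.095,.19,.285,.37,.38):
    # squeegee own x = tool x ; lean -a about own x = turn [-a,0,0] about tool x
    Rr=R.from_rotvec([-a,0,0]);print(a,np.round(p-Rr.apply(p),4))
E
```

```text
[0.53401675 0.17515844 0.12909883] [-3.37609138 -0.51742213 -3.28607052] [-0.08885908  0.64309139 -0.00195919]
shift [-0.      0.0001 -0.0024] turn [-0.0001  0.0006  0.0008] t 10.7
0.095 [ 0.     -0.0055  0.0003]
0.19 [ 0.    -0.011  0.001]
0.285 [ 0.     -0.0163  0.0023]
0.37 [ 0.     -0.021   0.0039]
0.38 [ 0.     -0.0215  0.0041]
```

View pics/c4.png

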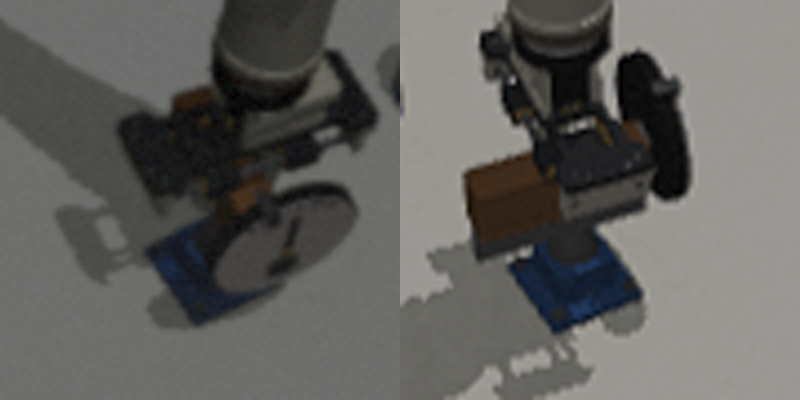

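The side half shows the blade pressed on the head, rear end near (475,260), front near (648,212), head at (577,240). The stud looks a bit ahead of the blade's geometric middle. I'll check that by projection.

```bash
python3 - <<'E'
from h import *
ci=bot.camera_info("side");s=bot.sense();r0=R.from_quat(s["orientation"])
for x in (-.085,-.075,-.01,0,.065,.075):
    u=proj(ci,s["tool_pos"]+r0.apply([x+.001,.0045,.0625]))[0];print(x,((u-[255,140])*400/90+[400,0]).round())
u=proj(ci,[.535,.1745,.0475])[0];print("head centre",((u-[255,140])*400/90+[400,0]).round())
E
```

```text
-0.085 [476. 264.]
-0.075 [487. 260.]
-0.01 [561. 237.]
0 [572. 234.]
0.065 [644. 211.]
0.075 [655. 208.]
head centre [571. 246.]
```

The blade spans −85 to +65 of the grip and the contact is at about 0 to +4. Its geometric middle is at −10 and the listed edge point is at 0. I'll lift, shift 7 mm forward and press again, so the contact lies between the two.

Emit:
{"api": "send_rows", "payload": {"commands": "0 0 -0.004 0 0 0; 0 0 -0.008 0 0 0; 0 0 -0.012 0 0 0; 0 0 -0.014 0 0 0; 0.003 0 -0.014 0 0 0; 0.007 0 -0.014 0 0 0; 0.007 0 -0.014 0 0 0; 0.007 0 -0.014 0 0 0; 0.007 0 -0.014 0 0 0"}}

```text
t: 11.6
tool_pos: [0.5407, 0.1761, 0.1429]
orientation: [0.997, 0.072, -0.001, 0.0]
force: [-0.5, 0.4, -7.9]
width: 0.0357
```

Emit:
{"api": "send_rows", "payload": {"commands": "0 0 0.003 0 0 0; 0 0 0.006 0 0 0; 0 0 0.008 0 0 0; 0 0 0.009 0 0 0; 0 0 0.01 0 0 0; 0 0 0.011 0 0 0; 0 0 0.012 0 0 0; 0 0 0.013 0 0 0; 0 0 0.014 0 0 0; 0 0 0.014 0 0 0; 0 0 0.014 0 0 0; 0 0 0.014 0 0 0"}}

```text
t: 12.8
tool_pos: [0.5411, 0.1762, 0.1291]
orientation: [0.997, 0.072, -0.0, -0.0]
force: [-0.6, -0.1, -3.2]
width: 0.0358
```

```bash
python3 - <<'E'
from h import *
s=bot.sense();print(s["tool_pos"],s["force"],s["wrist_torque"])
delta([*s["tool_pos"]],Rtool(np.radians(8.22)))
E
```

```text
[0.54106738 0.17618838 0.12914037] [-0.60338989 -0.12486119 -3.22525606] [ 0.06134871  0.08530287 -0.01780375]
shift [0. 0. 0.] turn [-0.0002  0.0003  0.0008] t 12.8
```

Emit:
{"api": "send_rows", "payload": {"commands": "0 -0.0012 0 -0.02 0 0; 0 -0.0023 0 -0.04 0 0; 0 -0.0035 0.0001 -0.06 0 0; 0 -0.0046 0.0002 -0.08 0 0; 0 -0.0058 0.0003 -0.1 0 0; 0 -0.0069 0.0004 -0.12 0 0; 0 -0.0081 0.0006 -0.14 0 0; 0 -0.0092 0.0007 -0.16 0 0; 0 -0.0104 0.0009 -0.18 0 0; 0 -0.0115 0.0012 -0.2 0 0; 0 -0.0127 0.0014 -0.22 0 0; 0 -0.0138 0.0017 -0.24 0 0; 0 -0.0149 0.0019 -0.26 0 0; 0 -0.016 0.0023 -0.28 0 0; 0 -0.0171 0.0026 -0.3 0 0; 0 -0.0182 0.003 -0.32 0 0; 0 -0.0193 0.0033 -0.34 0 0; 0 -0.0204 0.0037 -0.36 0 0; 0 -0.021 0.0039 -0.37 0 0; 0 -0.021 0.0039 -0.37 0 0"}}

```text
t: 14.8
tool_pos: [0.5376, 0.1983, 0.125]
orientation: [0.98, 0.072, 0.013, 0.183]
force: [0.3, 1.7, -2.1]
width: 0.0357
```

Emit:
{"api": "send_rows", "payload": {"commands": "0 0 0 0 0 0; 0 0 0 0 0 0; 0 0 0 0 0 0; 0 0 0 0 0 0; 0 0 0 0 0 0; 0 0 0 0 0 0; 0 0 0 0 0 0; 0 0 0 0 0 0; 0 0 0 0 0 0; 0 0 0 0 0 0; 0 0 0 0 0 0; 0 0 0 0 0 0; 0 0 0 0 0 0; 0 0 0 0 0 0; 0 0 0 0 0 0"}}

```text
t: 16.3
tool_pos: [0.5379, 0.1969, 0.1252]
orientation: [0.98, 0.071, 0.013, 0.184]
force: [-2.4, 4.0, -2.9]
width: 0.0359
```

```bash
python3 - <<'E'
from h import *
s=bot.sense();print(s["tool_pos"],s["force"],s["wrist_torque"],s["width"],(Rtool(np.radians(8.22)).inv()*R.from_quat(s["orientation"])).as_rotvec())
im,d=bot.read_camera("wrist");cv2.imwrite("pics/w5.png",im)
sc,_=bot.read_camera("scene");sd,_=bot.read_camera("side");cv2.imwrite("pics/s5.png",sc);cv2.imwrite("pics/d5.png",sd)
top=im[0:200,160:640];top=cv2.resize(top,(800,333),interpolation=cv2.INTER_CUBIC)
z=lambda m,l,t:cv2.resize(m[t:t+67,l:l+100],(400,267),interpolation=cv2.INTER_CUBIC)
cv2.imwrite("pics/c5.png",np.vstack([top,np.hstack([z(sc,360,190),z(sd,255,150)])]))
E
```

```text
[0.53789378 0.19687542 0.12519305] [-2.39406602  4.01499793 -2.91894462] [ 1.58482218  0.40683062 -0.10203459] 0.0358828123556922 [-0.37004512 -0.00048928 -0.00089373]
```

View pics/c5.png

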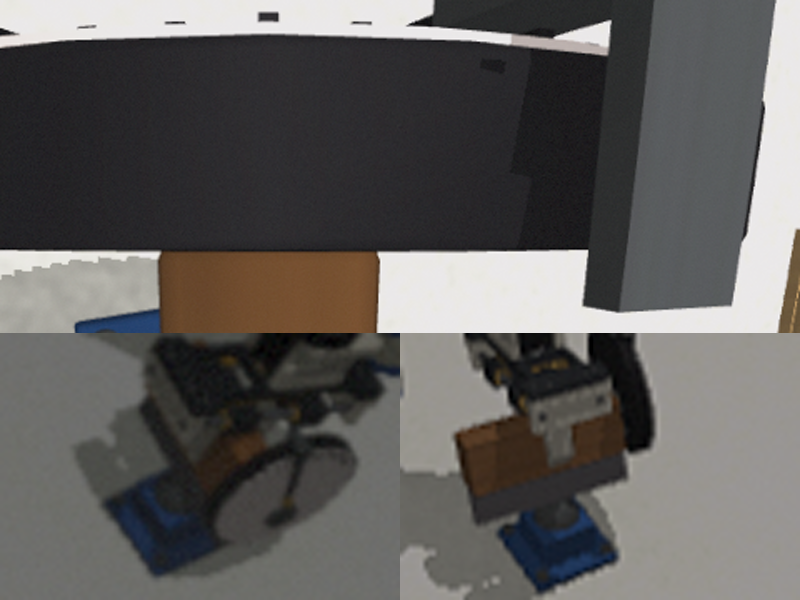

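The lower-left scene crop shows the needle at (285,510)→(297,465), pointing close to the tab near (290,440). The fixed spot at (268,17) in the wrist view is the dial's zero tick and not the needle. I'll rectify the dial face to measure the difference.

```bash
cat > rect.py <<'E'
from h import *
import sys
def run(im,name,x=.081):
    ci=bot.camera_info("scene");s=bot.sense();r0=R.from_quat(s["orientation"])
    N=600;k=4 # px per mm
    jj,ii=np.meshgrid(np.arange(N),np.arange(N))
    lat=(jj-300)/k/1000; h=(300-ii)/k/1000   # right = own -? : viewed from +x, own +y is to the right
    L=np.c_[np.full(N*N,x+.001),-lat.ravel(),.0625-.092-h.ravel()]
    uv=proj(ci,s["tool_pos"]+r0.apply(L)).astype(np.float32).reshape(N,N,2)
    o=cv2.remap(im,uv[...,0],uv[...,1],cv2.INTER_CUBIC)
    o=cv2.convertScaleAbs(o,alpha=1.6)
    cv2.imwrite(name,o);return o
if __name__=="__main__":
    print(bot.sense()["t"])
    ims=[bot.read_camera("scene")[0].astype(float) for _ in range(4)]
    m=np.clip(np.mean(ims,0),0,255).astype(np.uint8)
    o=run(m,sys.argv[1]); g=cv2.cvtColor(o,cv2.COLOR_BGR2GRAY).astype(float)
    # angular darkness profile from dial centre
    th=np.arange(-.1,.75,.01)
    for a0,b0,n in ((14,44,"needle"),(50,60,"tab"),(-36,-12,"ctrwt")):
        r=np.linspace(a0,b0,40)[:,None]
        X=(300-4*r*np.sin(th)).astype(np.float32);Y=(300-4*r*np.cos(th)).astype(np.float32)
        p=cv2.remap(g.astype(np.float32),X,Y,cv2.INTER_LINEAR).mean(0)
        w=np.clip(np.median(p)-6-p,0,None);i=np.argmin(p);ww=w*(abs(th-th[i])<.2);print(n,th[i].round(2),"centroid",(ww@th/ww.sum()).round(3),p.min().round(0),np.median(p).round(0))
E
python3 rect.py pics/r5.png
```

```text
16.45
needle 0.33 centroid 0.321 46.0 86.0
tab 0.38 centroid 0.345 40.0 88.0
ctrwt 0.42 centroid nan 51.0 55.0rect.py:24: RuntimeWarning: invalid value encountered in scalar divide
  w=np.clip(np.median(p)-6-p,0,None);i=np.argmin(p);ww=w*(abs(th-th[i])<.2);print(n,th[i].round(2),"centroid",(ww@th/ww.sum()).round(3),p.min().round(0),np.median(p).round(0))
```

View pics/r5.png

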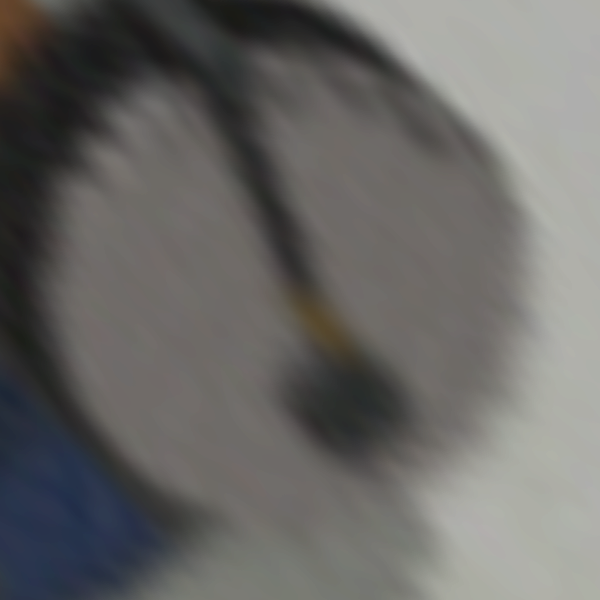

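The needle line and the tab look nearly in line in the rectified face (needle (300,270)→(245,160), tab (185,35)→(230,85)). My by-eye angles are rough, so I'll fit both numerically.

```bash
python3 - <<'E'
from h import *
ims=[bot.read_camera("scene")[0].astype(float) for _ in range(8)]
m=np.mean(ims,0);np.save("sc6.npy",m);g=m.mean(2)
ci=bot.camera_info("scene");s=bot.sense();r0=R.from_quat(s["orientation"]);np.savez("pose6.npz",p=s["tool_pos"],q=s["orientation"])
def PT(x,r,a): return proj(ci,s["tool_pos"]+r0.apply([x+.001,r*np.sin(a),.0625-.092-r*np.cos(a)]))[0]
for x in (.080,.085,.090):
    print(x,"centre",PT(x,0,0).round(2),"needle.37 tip",PT(x,.046,.37).round(2),"cw",PT(x,-.022,.37).round(2))
    for a in (.34,.38): print("   tab",a,PT(x,.05,a).round(2),PT(x,.061,a).round(2),PT(x,.072,a).round(2))
c=PT(.08,0,0).astype(int);print(c)
print(g[c[1]-24:c[1]+16,c[0]-14:c[0]+16].round().astype(int).tolist().__str__().replace("], [","\n"))
for t in ("pointer_tip","mark_tip"): print(t,[(np.round(x["location"],1),round(x["confidence"],2)) for x in bot.spot_point("scene",t)])
E
```

```text
0.08 centre [430.89 230.69] needle.37 tip [433.69 222.59] cw [429.61 234.41]
   tab 0.34 [434.39 221.71] [435.18 219.67] [435.99 217.6 ]
   tab 0.38 [433.79 221.92] [434.45 219.92] [435.12 217.89]
0.085 centre [431.65 231.96] needle.37 tip [434.48 223.88] cw [430.36 235.68]
   tab 0.34 [435.17 223.01] [435.97 220.97] [436.79 218.91]
   tab 0.38 [434.58 223.21] [435.25 221.22] [435.92 219.2 ]
0.09 centre [432.42 233.24] needle.37 tip [435.26 225.18] cw [431.11 236.95]
   tab 0.34 [435.96 224.31] [436.77 222.28] [437.59 220.22]
   tab 0.38 [435.37 224.51] [436.04 222.53] [436.72 220.51]
[430 230]
[[19, 19, 18, 19, 18, 19, 18, 20, 22, 26, 28, 29, 27, 20, 19, 22, 20, 19, 20, 17, 21, 22, 19, 26, 48, 70, 66, 52, 48, 49
20, 24, 26, 26, 26, 24, 26, 27, 37, 43, 44, 44, 38, 20, 19, 21, 25, 26, 20, 22, 22, 24, 23, 22, 35, 59, 69, 46, 45, 43
22, 24, 24, 25, 26, 24, 24, 30, 41, 49, 49, 48, 42, 29, 22, 27, 31, 33, 29, 22, 22, 22, 24, 23, 26, 39, 51, 43, 43, 42
34, 24, 24, 24, 23, 23, 23, 28, 32, 40, 44, 44, 44, 41, 40, 38, 41, 44, 41, 23, 21, 22, 23, 22, 22, 27, 39, 47, 46, 40
38, 26, 22, 24, 23, 
[... 3916 characters left out ...]
67, 72, 73, 73, 72, 75, 78, 87, 100, 107, 109, 109, 108, 108, 108, 107, 108, 109, 109, 108, 109, 110, 109, 110
56, 64, 68, 73, 73, 71, 70, 75, 75, 74, 73, 83, 96, 100, 105, 107, 108, 109, 108, 108, 108, 107, 108, 108, 109, 108, 108, 109, 110, 109
70, 73, 74, 75, 75, 74, 74, 73, 73, 74, 76, 87, 103, 105, 106, 107, 106, 106, 107, 107, 108, 107, 106, 108, 109, 109, 108, 108, 109, 109
75, 76, 75, 75, 76, 75, 75, 77, 78, 85, 96, 100, 106, 108, 108, 107, 106, 105, 106, 107, 108, 107, 107, 108, 109, 109, 108, 109, 109, 109]]
pointer_tip [(array([150.8, 258.3]), 0.5), (array([430.1, 224.7]), 0.39)]
mark_tip [(array([260.3, 176. ]), 0.48), (array([432.6, 224.1]), 0.43), (array([147.7, 255.8]), 0.41)]
```

```bash
python3 - <<'E'
from h import *
from scipy.optimize import least_squares
ci=dict(bot.camera_info("wrist"));s=bot.sense();r0=R.from_quat(s["orientation"])
for n in ("w3","w5"):
    g=cv2.imread(f"pics/{n}.png").astype(float).mean(2);im=cv2.imread(f"pics/{n}.png").astype(int)
    E=[]
    for v in (60,90,120,145,160,170):
        p=g[v-2:v+3,495:630].mean(0);dp=np.diff(p);pk=[i for i in range(2,len(dp)-2) if abs(dp[i])>4 and abs(dp[i])==abs(dp[i-2:i+3]).max()]
        E.append((v,[(495.5+i,int(dp[i])) for i in pk]))
    print(n,*E,sep="\n")
    for v in (165,200,240): m=np.nonzero((im[v,:,2]-im[v,:,0]>30)&(np.arange(640)>200)&(np.arange(640)<450))[0];print("handle",v,m[0],m[-1])
    t=g[3:11,300:345].mean(0);w=np.clip(t.max()-20-t,0,None);print("tick",(w@np.arange(300,345))/w.sum())
def cols(a,thick,dy,dh,vs):
    o=[]
    for r,t in ((thick,5e-3),(.072,5e-3),(.072,-5e-3)):
        xs=np.linspace(.055,.09,60)
        uv=proj(ci,s["tool_pos"]+r0.apply(np.c_[xs,np.full(60,r*np.sin(a)-t*np.cos(a)+dy),np.full(60,.0625-.092-dh-r*np.cos(a)-t*np.sin(a))]))
        o.append(np.interp(vs,uv[::-1,1],uv[::-1,0]))
    return np.array(o)
for a in (.36,.375,.39): print(a,cols(a,.0685,-.0016,0,[60,120,170]).round(1).tolist())
E
```

```text
w3
(60, [(522.5, 15), (546.5, 20), (618.5, 92)])
(90, [(519.5, 22), (543.5, 15), (615.5, 154)])
(120, [(515.5, 15), (539.5, 15), (610.5, 104)])
(145, [(513.5, 21), (536.5, 22), (604.5, 50)])
(160, [(511.5, -93), (534.5, 17), (602.5, 85)])
(170, [(510.5, -93), (533.5, 17), (601.5, 87)])
handle 165 256 386
handle 200 257 385
handle 240 259 384
tick 319.97184081226715
w5
(60, [(521.5, 11), (545.5, 33), (617.5, 96)])
(90, [(518.5, 14), (542.5, 34), (615.5, 101)])
(120, [(515.5, 10), (538.5, 20), (610.5, 144)])
(145, [(512.5, 10), (536.5, 25), (605.5, 55)])
(160, [(511.5, -129), (534.5, 24), (602.5, 69)])
(170, [(510.5, -103), (532.5, 23), (600.5, 91)])
handle 165 256 386
handle 200 257 385
handle 240 259 384
tick 320.64014258609785
0.36 [[503.2, 497.8, 493.0], [529.0, 522.9, 517.4], [600.6, 592.5, 585.3]]
0.375 [[511.4, 505.7, 500.8], [537.9, 531.5, 525.9], [606.9, 598.6, 591.2]]
0.39 [[519.3, 513.4, 508.3], [546.6, 539.9, 534.1], [612.8, 604.4, 596.9]]
```

The mark estimates are 0.366, 0.372, 0.379 and 0.387 (mean about 0.375) against a tilt of 0.370, and the scene image shows needle and tab in line. A final steadiness check comes next, then hand-in.

Emit:
{"api": "send_rows", "payload": {"commands": "0 -0.0002 0 -0.004 0 0; 0 -0.0002 0 -0.004 0 0; 0 -0.0002 0 -0.004 0 0; 0 -0.0002 0 -0.004 0 0; 0 -0.0002 0 -0.004 0 0; 0 -0.0002 0 -0.004 0 0; 0 -0.0002 0 -0.004 0 0; 0 -0.0002 0 -0.004 0 0; 0 -0.0002 0 -0.004 0 0; 0 -0.0002 0 -0.004 0 0; 0 -0.0002 0 -0.004 0 0; 0 -0.0002 0 -0.004 0 0; 0 -0.0002 0 -0.004 0 0; 0 -0.0002 0 -0.004 0 0; 0 -0.0002 0 -0.004 0 0; 0 -0.0002 0 -0.004 0 0; 0 -0.0002 0 -0.004 0 0; 0 -0.0002 0 -0.004 0 0; 0 -0.0002 0 -0.004 0 0; 0 -0.0002 0 -0.004 0 0"}}

```text
t: 19.15
tool_pos: [0.5379, 0.1968, 0.1251]
orientation: [0.98, 0.071, 0.013, 0.186]
force: [-0.1, -0.1, -3.6]
width: 0.0362
```

```bash
python3 - <<'E'
from h import *
old=np.load("sc6.npy")
a=bot.read_camera("scene")[0].astype(float)
s=bot.sense();b=bot.read_camera("scene")[0].astype(float)
print(s["t"],s["tool_pos"],s["force"],s["width"],abs(s["joint_vel"]).max(),(Rtool(np.radians(8.22)).inv()*R.from_quat(s["orientation"])).as_rotvec())
r=np.s_[206:250,416:446];print("needle steadiness",abs(a[r]-b[r]).mean(),abs(a[r]-old[r]).mean())
print(a[222:231,428:438].mean(2).round().astype(int))
E
```

```text
19.2 [0.53796924 0.19681053 0.12513413] [ 0.90512908 -0.55467959 -2.57927012] 0.03614416580431621 0.0014904765262658674 [-0.37435519 -0.00048593 -0.00070447]
needle steadiness 1.9646464646464648 1.6883522727272726
[[41 60 68 58 57 41 26 26 39 55]
 [66 64 66 60 57 38 29 46 57 65]
 [66 57 66 63 54 35 26 47 64 69]
 [64 64 67 62 45 35 32 55 67 68]
 [67 67 67 61 46 28 41 62 69 65]
 [67 67 68 59 42 27 47 65 67 69]
 [69 66 63 56 31 33 56 66 67 66]
 [69 68 65 50 32 45 62 72 66 67]
 [69 66 58 45 33 47 64 69 64 68]]
```

```bash
python3 -c "
from cell import bot
print(bot.finish_job())"
```

```text
the job is handed in; nothing more can be done
None
```

I lifted the smaller brown squeegee from its rest, stood its blade on the stud and rocked it towards its own +y side. I then handed the job in at about 19 s, still gripping and pressing. The system gave no verdict.

**Last checks**
- **Grip:** the fingers were 36 mm apart, matching the handle's thickness.
- **Stud:** the contact force was about 5 N, which means roughly 6 mm pressed out of 14 mm. The height change suggests about 7 mm, and neither is bottomed.
- **Pointer:** the needle had stopped moving and looked in line with the tab in the scene camera. The tilt was 0.374 rad.

**Checks that disagreed**
- **Mark angle:** my estimates ran from 0.366 to 0.387 rad (mean about 0.375). The slope of the needle in the scene image read about 0.42 rad, but I put that down to image resolution. The pointer could be off the mark by 0.01 to 0.02 rad.
- **Contact point:** on the first press the stud sat up to 4 mm ahead of the grip point and there was a sideways force of 3.4 N. I lifted off, moved 7 mm forward and pressed again, and the force fell to 0.6 N. I estimate the contact is now 3 to 7 mm behind the grip point. That lies between the listed edge point (0) and the blade's geometric middle (−10 mm).
- **Sideways force:** rocking brought a sideways force of about 4 N, which fell to about 1 N after a final 0.004 rad adjustment.

I never reached for the jar, tape or scraper. I viewed 11 pictures, one over the budget.

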